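Latch the gate of the green tin's bay

TASK

In the photobooth's service cabinet, shut the little yellow gate of the parts bay that holds the open green tin: lift that gate's latch bar by its red tab so that it passes over the catch, swing the gate home, and let the bar drop into the catch. Let go, and leave the gate of the other bay, the one with the white cone, as it stands.

Things in the scene. Friction and masses are not known exactly. Their poses are not given: they have to be found in the camera images.
- tin_bay: Fixed grey bay (205 x 165 mm, walls 87 mm) holding the open green tin. Origin: on its gate's upright hinge line at shelf level; +x into the bay; the shut gate runs along -y. At y -178 mm a steel catch on a post: open-topped slot, x -18 to +8 mm, floor 110 mm high, prongs 130 mm high; the front prong, x -30 to -18 mm, blocks the latch bar unless lifted. A like bay holds a white cone.
- tin_gate (a joint): Hinge angle (rad) of the yellow barred gate of the green tin's bay: 0 = shut against its stop, up to 1.2 as it swings out towards the bay's -x; seen from above it points from the hinge along (-sin, -cos) of this angle in the bay's x, y. 158 mm long, 8 mm thick, 101 mm high; turns lightly and stays where it is left.
- tin_bar (a joint): Angle (rad) of the aluminium latch bar on that gate: 0 = down, level; up to 0.9 as its free end is lifted; let go, it falls back to 0. Pivot, square to the gate's face, 30 mm from the hinge line along the gate, 120 mm up. Bar 8 mm thick in the gate's plane, 12 mm high, reaching 162 mm beyond the pivot, 70 g. Clears the catch's prongs above 0.12 rad; 0.28 is comfortable.
- tin_tab (a point): Centre of the upright red grip tab on that latch bar: 12 mm thick across the gate, 24 mm along it, 32 mm high. With the bar down it lies 95 mm beyond the bar's pivot (125 mm from the hinge line) and 22 mm above it, 142 mm above the shelf. It moves with gate and bar: own x across the gate's face, -y along the bar to its free end, z up when the bar is down.
- cone_tab (a point): Centre of the like red tab on the latch bar of the other bay, the one that holds the white plastic cone (100 mm across, 58 mm high). That gate also stands ajar and must be left as it is.

How it is judged (in metres and radians):
On the way:
1. the latch bar of the green tin's gate is lifted by at least 0.1 rad while the gate is still open by more than 0.12 rad, outside the catch (value of joint tin_bar above 0.1 rad and value of joint tin_gate above 0.12 rad).
At the end, for the whole second after the job is handed in: The gate of the green tin's bay is shut to within 0.1 rad (about 15 mm at its free end) and at rest, its latch bar is down to within 0.05 rad, so that it lies in the slot of the catch; the other bay's gate and bar are within 20 mm of where they were (value of joint tin_gate below 0.1 rad and value of joint tin_bar below 0.05 rad and velocity of joint tin_gate between -0.05 and 0.05 rad/s and distance of cone_tab from where it was at the start of the episode below 0.02 m); the robot touches nothing.
It fails at once if the gate or latch bar of the other bay, the one with the white cone, is shifted by more than 20 mm (distance of cone_tab from where it was at the start of the episode above 0.02 m).
It also fails if it takes over 32 s, if anything falls off the work surface, if the arm or the gripper's body presses on something with over 40 N, if the wrist force passes 120 N, or if a joint passes its speed limit or range.

ROBOT

A 6-joint arm with a two-finger parallel gripper is mounted at the origin on the work surface. World frame = base frame: x ahead of the robot, y to its left, z up, the work surface at z = 0. Lengths are in mm, angles in rad, forces in N, time in s.
With the tool pointing down it reaches from about 325 to 1000 mm from the base axis. Payload 5.1 kg.
Tool frame: the origin (TCP) lies at the centre of the arm's flange, where the gripper is bolted on; the fingertips stand env.finger_overhang ahead of it and the grasp point (between the pads) lies 155 mm ahead of it (env.finger_overhang is the distance from the TCP to the fingertips, in mm); z points along the fingers, x is the direction in which the jaws open and shut, and the axes are right-handed (so a half turn about z gives the same grasp; the last joint's range is limited). The gripper opens to 85 mm and grips with 20 to 120 N. Pads are 22 mm wide; open, the fingers measure 114 mm over their backs; the gripper's body (76 mm by 85 mm) begins 54 mm behind the grasp point. The pads swing forward as they close: fully open they stand 13 mm farther back than shut.
Start: joints at [-1.269, 0.124, 1.65, -0, 1.367, -0.083], TCP at [243.961, -602.47, 404.722] pointing down, gripper open.
Joint ranges: [-2.61, 2.61], [-1.02, 2.33], [0.03, 2.71], [-1.35, 4.49], [0.32, 2.68], [-2.91, 2.91]. Speed limits (rad/s): [2.57, 2.57, 3.14, 3.14, 3.14, 3.14].

INTERFACE

Orientations are given as a unit quaternion [w, x, y, z].
In Python, from cell import get_obs, imaging, order, env gives the robot as it stands. The module is installed in compiled form; this text tells all that it offers.
- The arm moves only by the shell command python3 -m jog 'ROWS'. ROWS is JSON, a list of rows, each an object of numbers: "x", "y", "z": the shift along the tool's x, y, z in mm; "turn": the turn about the tool's z in rad; "fingers": the finger opening in mm, from 0 to 85.4. In form: [{"x": .., "y": .., "z": .., "turn": .., "fingers": ..}, ...]. A call has 1 to 12 rows; each row shifts and turns the commanded pose from where the row before left it, along the tool's axes as they then stand; what a row does not reach is not made up. A row lasts 1/12 s, in which the tool goes at most 41.7 mm and 7.16 degrees, less where a joint would pass 70% of its speed; a pose out of reach is approached as far as the arm can. A call is refused whole if a number of a shift passes 41.7 or a number of a turn 0.125, either way. A call with a gripper value outside its range is refused whole. The fingers move at their own pace and stop on an object; the grip force is fixed at half the most. Time passes only in rows, so rows that do not move let the fingers close. It gives the time, the measured TCP pose, the force and the opening at its end, in the units of the state.
- get_obs(): the state, without advancing time (a new reading comes with each control period).
- imaging.read_camera(name): name is "side" or "top" or "wrist"; returns a dict with "image" (420x560x3 uint8, red, green, blue), "vertical_fov" (degrees; the focal length in pixels is half the picture's height over the tangent of half this angle, whatever the lens; pixels are square), "cx", "cy" (the principal point, pixels), "xyz" and "attitude" of the camera in the world. Camera axes: x right, y up, looking along -z (the intrinsics and any distortion apply to the point x, -y, -z); pixel columns grow to the right and rows downward; lengths in mm; the calibration is good to about 2 mm. A picture is of the moment at which its call begins. There is no depth.
- order.finish_job(): hands the job in, once; it reports no verdict.
The state is a dict: "time_s": time; "joints": joint angles; "qd": joint speeds; "effort": joint torques, N m; "position": TCP position; "tool_rot": TCP orientation; "wrist_force": force on the tool from outside, world axes, zero at the start; "wrist_torque": the same for the moment, N m; "gripper_width": finger opening in mm.
Only numpy, scipy, OpenCV 4.12 (cv2) and the standard library are available. Lean on these libraries where they do the work, as an engineer would, in place of code of your own. Each camera call takes 0.05 s, during which the arm holds its last target.

## Working session

There is one attempt and no reset: what is moved stays moved. The work goes in short steps, Python scripts to look and compute and a shell command to move; the robot and the scene stay as the last step left them, time stands still between calls to the robot, and variables do not carry over. Pictures are saved under pics/ and viewed, and the job is handed in when it is done.

```bash
mkdir -p pics; ls
cat > h.py <<'E'
import numpy as np,cv2
from scipy.spatial.transform import Rotation as R
from cell import get_obs, imaging, order, env
def snap(n,f):
    c=imaging.read_camera(n); cv2.imwrite('pics/'+f,c['image'][:,:,::-1]); 
    import pickle; pickle.dump(c,open('pics/'+f+'.pkl','wb')); return c
def q(a): return R.from_quat([a[1],a[2],a[3],a[0]]).as_matrix()
E
python3 - <<'E'
from h import *
print(get_obs(),env.finger_overhang)
for n in('side','top','wrist'):
    c=snap(n,n+'0.png'); print(n,{k:v for k,v in c.items() if k!='image'})
E
```

```text
pics
{'time_s': 0.0, 'joints': array([-1.26862168e+00,  1.24491791e-01,  1.65166406e+00,  2.12152987e-05,
        1.36749833e+00, -8.26097881e-02]), 'qd': array([ 0.00144048,  0.00036177,  0.00133671,  0.00082597,  0.00101905,
       -0.0008767 ]), 'effort': array([-3.70048720e-04, -4.23626089e+01, -3.65450191e+01, -1.38763417e-04,
        6.92781934e-03,  2.22650058e-06]), 'position': array([ 243.87811639, -602.24480682,  403.46713992]), 'tool_rot': array([-6.52723769e-04,  8.29262893e-01, -5.58857757e-01, -7.97833997e-04]), 'wrist_force': array([ 0.28778948,  0.41301162, -0.0417908 ]), 'wrist_torque': array([ 0.03598611,  0.03260422, -0.01219306]), 'gripper_width': 85.10652377629835} 173.4
side {'vertical_fov': 45.17641283870801, 'cx': 270.92009127787514, 'cy': 201.13015747499134, 'xyz': array([406.82651512, 661.40957249, 643.74786338]), 'attitude': array([-0.1312044 , -0.07181214,  0.42569967,  0.89241706])}
top {'vertical_fov': 48.5133760343925, 'cx': 274.8049510727373, 'cy': 208.08519366709982, 'xyz': array([ 509.27066831,   49.1938011 , 1034.36960688]), 'attitude': array([ 0.7101428 ,  0.01906391, -0.04045168, -0.70263606])}
wrist {'vertical_fov': 61.800917622753815, 'cx': 279.9611095791146, 'cy': 211.03842473066595, 'xyz': array([ 314.41850208, -574.39327927,  372.28944312]), 'attitude': array([ 0.81998492, -0.1248219 ,  0.08468011, -0.55215351])}
```

View pics/top0.png

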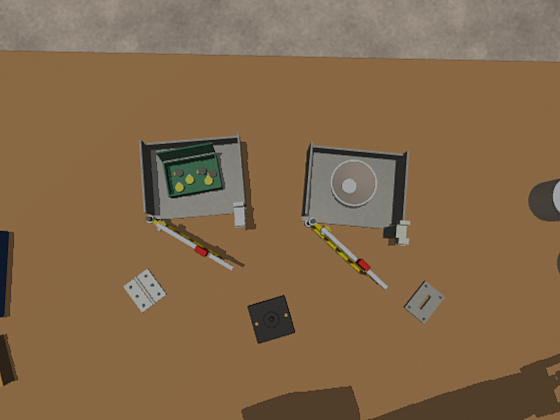

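View pics/side0.png

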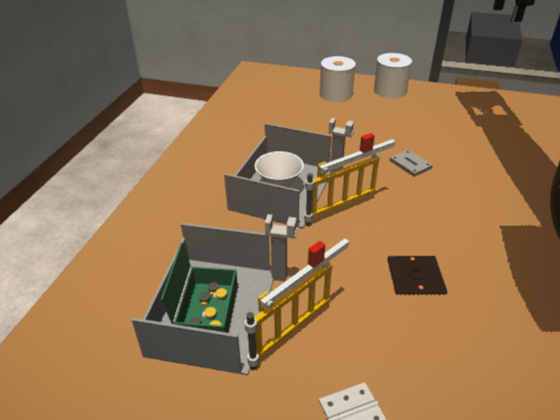

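View pics/wrist0.png

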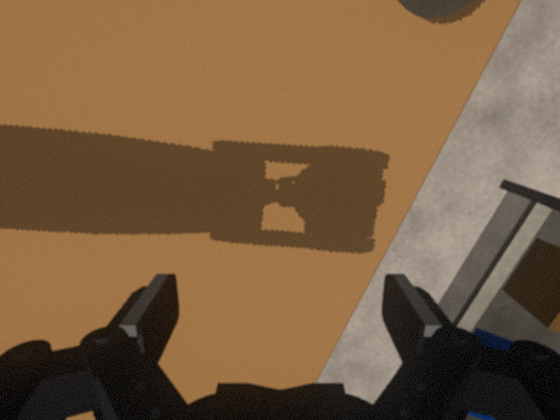

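The top picture shows the green tin's bay on the left: hinge at about (150,218), red tab (201,251), bar end (232,268), catch (239,213). The cone's bay is on the right, with its tab at (364,265). I'll enlarge both views.

Run:
```python
import cv2
a=cv2.imread('pics/top0.png')[200:280,130:250]; cv2.imwrite('pics/topc.png',cv2.resize(a,None,fx=6,fy=6,interpolation=cv2.INTER_CUBIC))
a=cv2.imread('pics/side0.png')[210:370,210:370]; cv2.imwrite('pics/sidec.png',cv2.resize(a,None,fx=3.75,fy=3.75,interpolation=cv2.INTER_CUBIC))
```

```text
(no output)
```

View pics/topc.png

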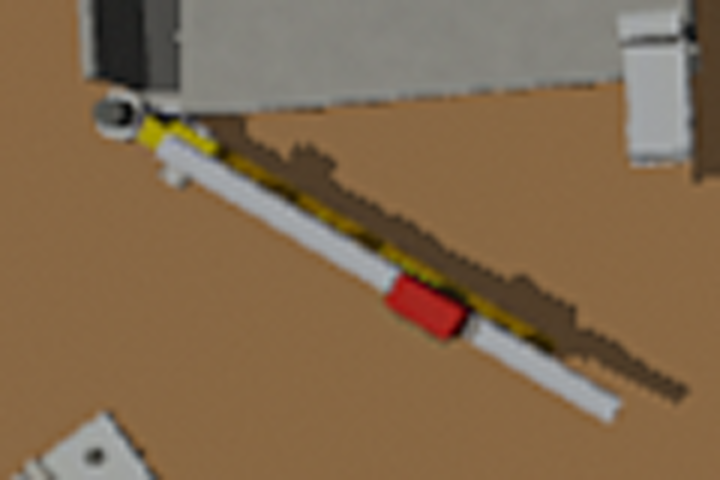

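View pics/sidec.png

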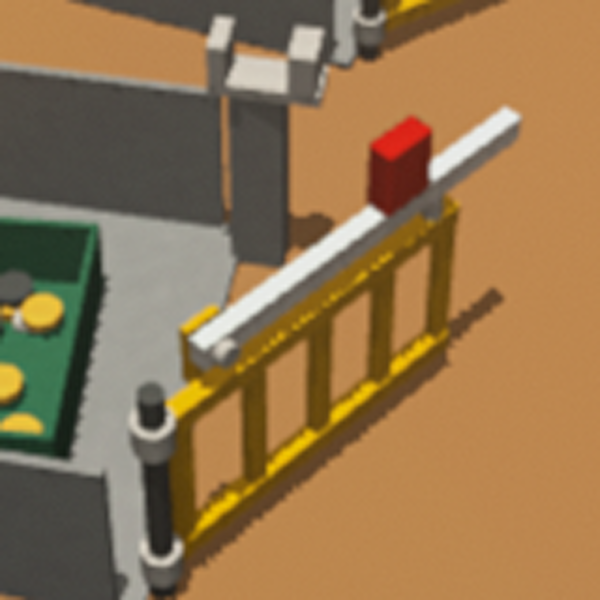

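```bash
cat >> h.py <<'E'
def proj(c,P):
    P=np.atleast_2d(P); p=(P-c['xyz'])@q(c['attitude']); f=210/np.tan(np.radians(c['vertical_fov']/2))
    return np.c_[c['cx']+f*p[:,0]/-p[:,2], c['cy']-f*p[:,1]/-p[:,2]]
def bay(h,p):  # bay->world
    c,s=np.cos(h[2]),np.sin(h[2]); p=np.atleast_2d(p); return np.c_[h[0]+c*p[:,0]-s*p[:,1],h[1]+s*p[:,0]+c*p[:,1],p[:,2]]
def gate(a,b,along,z0,across=0): # along beyond pivot, z0 above pivot, bar frame
    l=30+along*np.cos(b)-z0*np.sin(b); z=120+along*np.sin(b)+z0*np.cos(b)
    return np.array([-l*np.sin(a)+across*np.cos(a),-l*np.cos(a)-across*np.sin(a),z])
E
cat > fit.py <<'E'
from h import *
import pickle
from scipy.optimize import least_squares
T=pickle.load(open('pics/top0.png.pkl','rb'));S=pickle.load(open('pics/side0.png.pkl','rb'))
t=lambda u,v:((u+.5)/6-.5+130,(v+.5)/6-.5+200)
s=lambda u,v:((u+.5)/3.75-.5+210,(v+.5)/3.75-.5+210)
obs=[(T,t(612,408),lambda h:gate(h[3],0,162,6)),(S,s(515,124),lambda h:gate(h[3],0,162,0)),
(T,t(432,297),lambda h:gate(h[3],0,95,36)),(S,s(403,135),lambda h:gate(h[3],0,95,38)),
(T,t(122,108),lambda h:[0,0,105]),
(T,t(655,92),lambda h:[-5,-178,110]),(S,s(262,75),lambda h:[-5,-178,110])]
def r(h): return np.ravel([proj(c,bay(h,f(h)))[0]-o for c,o,f in obs])
for k in(0,):
    so=least_squares(r,[450,200,0,.5],loss='soft_l1'); print(so.x.round(3)); print(so.fun.reshape(-1,2).round(1))
h=so.x
print('tab',bay(h,gate(h[3],0,95,22)),'end',bay(h,gate(h[3],0,162,0)))
np.save('h.npy',h)
for n,c,roi,k in(('top',T,(130,200,120,80),6),('side',S,(200,190,180,180),3.3)):
    im=c['image'][:,:,::-1].copy(); x,y,w,H=roi; im=cv2.resize(im[y:y+H,x:x+w],None,fx=k,fy=k,interpolation=cv2.INTER_CUBIC)
    def L(pts,col):
        p=((proj(c,bay(h,pts))+.5-[x,y])*k).astype(int); cv2.polylines(im,[p.reshape(-1,1,2)],True,col,1)
    a=h[3]
    L([gate(a,0,-0,z,d) for z,d in((6,-4),(6,4))]+[gate(a,0,162,z,d) for z,d in((6,4),(6,-4))],(255,0,0))
    L([gate(a,0,al,38,d) for al,d in((83,-6),(83,6),(107,6),(107,-6))],(255,255,0))
    L([[-30,-178,130],[-18,-178,130],[-18,-178,110],[8,-178,110],[8,-178,130]],(0,255,0))
    L([[0,0,0],[0,0,105]],(255,0,255))
    cv2.imwrite('pics/ov_%s.png'%n,im)
E
python3 fit.py
```

```text
[566.009 270.579 427.339 239.372]
[[-0.2  0.3]
 [-0.3 -0.7]
 [-1.9  1.1]
 [-0.3 -0.5]
 [-0.8  0. ]
 [ 0.1 -1.4]
 [ 1.2 -1. ]]
tab [[503.01881645 162.61023804 142.        ]] end [[469.25632425 104.73887966 120.        ]]
```

```bash
python3 -c "
import cv2,numpy as np
a=cv2.imread('pics/ov_top.png');b=cv2.imread('pics/ov_side.png');cv2.imwrite('pics/ov.png',np.vstack([cv2.resize(a,(400,267)),cv2.resize(b,(594,594))[:, :400]][:1])) "
```

```text
(no output)
```

View pics/ov_top.png

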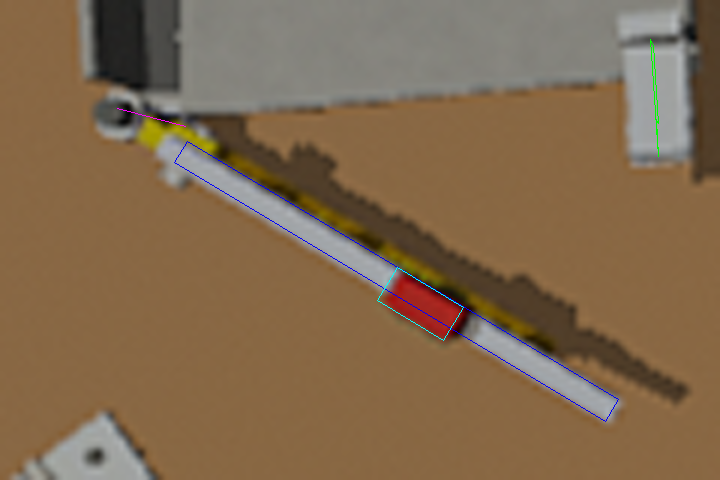

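View pics/ov_side.png

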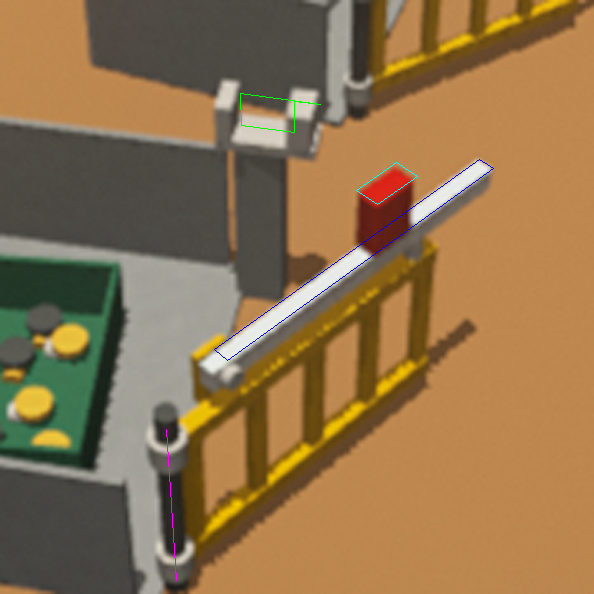

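The fit is sound, with residuals of about 1 px. The bay's yaw is 0.083, the gate angle is 0.611 and the tab is at about (503,163,142), within reach and at the given height. Next I work out the approach.

```bash
cat >> h.py <<'E'
def rel(p,yaw):
    o=get_obs(); M=q(o['tool_rot']); y0=np.arctan2(M[1,0],M[0,0])
    d=np.array(p)-o['position']; dy=(yaw-y0+np.pi/2)%np.pi-np.pi/2
    print('t',o['time_s'],'pos',o['position'].round(1),'yaw',y0.round(3),'toolshift',(M.T@d).round(1),'turn',-round(dy,3),'w',o['gripper_width'])
E
python3 - <<'E'
from h import *
rel([503,162.6,404],.083-.611)
E
```

```text
t 0.15 pos [ 243.9 -602.3  403.7] yaw -1.186 toolshift [-611.7 -527.3    0.8] turn -0.658 w 85.65326895273131
```

```bash
python3 -m jog '[{"x":-25.5,"y":-22},{"x":-25.5,"y":-22},{"x":-25.5,"y":-22},{"x":-25.5,"y":-22},{"x":-25.5,"y":-22},{"x":-25.5,"y":-22},{"x":-25.5,"y":-22},{"x":-25.5,"y":-22},{"x":-25.5,"y":-22},{"x":-25.5,"y":-22},{"x":-25.5,"y":-22},{"x":-25.5,"y":-22}]'; python3 -m jog '[{"x":-25.5,"y":-22},{"x":-25.5,"y":-22},{"x":-25.5,"y":-22},{"x":-25.5,"y":-22},{"x":-25.5,"y":-22},{"x":-25.5,"y":-22},{"x":-25.5,"y":-22},{"x":-25.5,"y":-22},{"x":-25.5,"y":-22},{"x":-25.5,"y":-22},{"x":-25.5,"y":-22},{"x":-25.5,"y":-22}]';  python3 -m jog '[{"turn":-0.11},{"turn":-0.11},{"turn":-0.11},{"turn":-0.11},{"turn":-0.11},{"turn":-0.11},{"fingers":50},{}]'
python3 - <<'E'
from h import *
rel([503,162.6,404],.083-.611)
c=snap('wrist','w1.png')
p=bay([566,270.6,.083],gate(.611,0,95,38)); print(proj(c,p))
E
```

```text
t 0.15 pos [ 243.9 -602.3  403.7] yaw -1.186 toolshift [-611.7 -527.3    0.8] turn -0.658 w 85.65326895273131
[[-2770.6360087  -2258.42256387]]$[0]: bad value
$[0]: bad value
$[0]: bad value
```

View pics/w1.png

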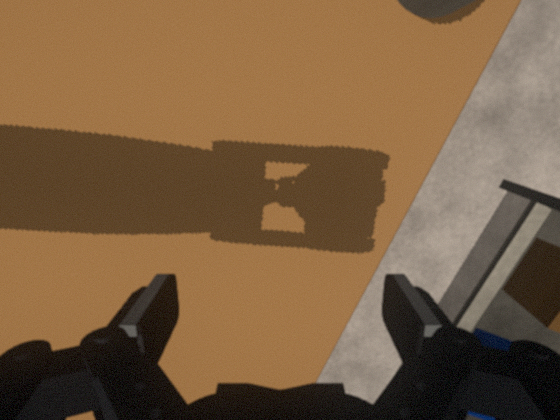

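The rows need every key, so both calls were refused and nothing moved. I'll send them again with all fields filled in.

```bash
python3 -m jog '[{"x":-25.5,"y":-22,"z":0,"turn":0,"fingers":85},{"x":-25.5,"y":-22,"z":0,"turn":0,"fingers":85},{"x":-25.5,"y":-22,"z":0,"turn":0,"fingers":85},{"x":-25.5,"y":-22,"z":0,"turn":0,"fingers":85},{"x":-25.5,"y":-22,"z":0,"turn":0,"fingers":85},{"x":-25.5,"y":-22,"z":0,"turn":0,"fingers":85},{"x":-25.5,"y":-22,"z":0,"turn":0,"fingers":85},{"x":-25.5,"y":-22,"z":0,"turn":0,"fingers":85},{"x":-25.5,"y":-22,"z":0,"turn":0,"fingers":85},{"x":-25.5,"y":-22,"z":0,"turn":0,"fingers":85},{"x":-25.5,"y":-22,"z":0,"turn":0,"fingers":85},{"x":-25.5,"y":-22,"z":0,"turn":0,"fingers":85}]'
python3 -c "
from h import *
rel([503,162.6,404],.083-.611)"
```

```text
time_s: 1.2
position: [373.8, -218.1, 404.7]
tool_rot: [-0.0, 0.829, -0.559, 0.0]
wrist_force: [0.4, 0.3, 0.4]
gripper_width: 85.1
t 1.2 pos [ 373.8 -218.1  404.7] yaw -1.186 toolshift [-304.5 -262.5    0.6] turn -0.658 w 85.06345466686415
```

```bash
python3 -m jog '[{"x":-25.5,"y":-22,"z":0,"turn":0,"fingers":85},{"x":-25.5,"y":-22,"z":0,"turn":0,"fingers":85},{"x":-25.5,"y":-22,"z":0,"turn":0,"fingers":85},{"x":-25.5,"y":-22,"z":0,"turn":0,"fingers":85},{"x":-25.5,"y":-22,"z":0,"turn":0,"fingers":85},{"x":-25.5,"y":-22,"z":0,"turn":0,"fingers":85},{"x":-25.5,"y":-22,"z":0,"turn":0,"fingers":85},{"x":-25.5,"y":-22,"z":0,"turn":0,"fingers":85},{"x":-25.5,"y":-22,"z":0,"turn":0,"fingers":85},{"x":-25.5,"y":-22,"z":0,"turn":0,"fingers":85},{"x":-25.5,"y":-22,"z":0,"turn":0,"fingers":85},{"x":-24,"y":-20.5,"z":0,"turn":0,"fingers":85}]'
python3 -m jog '[{"x":0,"y":0,"z":0,"turn":-0.11,"fingers":60},{"x":0,"y":0,"z":0,"turn":-0.11,"fingers":60},{"x":0,"y":0,"z":0,"turn":-0.11,"fingers":60},{"x":0,"y":0,"z":0,"turn":-0.11,"fingers":60},{"x":0,"y":0,"z":0,"turn":-0.11,"fingers":60},{"x":0,"y":0,"z":0,"turn":-0.11,"fingers":60},{"x":0,"y":0,"z":0,"turn":0,"fingers":60},{"x":0,"y":0,"z":0,"turn":0,"fingers":60}]'
python3 - <<'E'
from h import *
rel([503,162.6,404],.083-.611)
c=snap('wrist','w2.png')
for al,z in((95,38),(162,6),(0,0)): print(proj(c,bay([566,270.6,.083],gate(.611,0,al,z))))
E
```

```text
time_s: 2.2
position: [502.9, 163.0, 404.6]
tool_rot: [-0.0, 0.829, -0.559, 0.0]
wrist_force: [1.0, -0.6, 0.7]
gripper_width: 84.7
time_s: 2.87
position: [502.7, 161.0, 404.6]
tool_rot: [0.0, 0.965, -0.261, -0.0]
wrist_force: [-0.4, -0.6, -0.5]
gripper_width: 59.8
t 2.8667 pos [502.7 161.  404.6] yaw -0.529 toolshift [-0.6 -1.5  0.6] turn -0.001 w 59.80053123025571
[[278.4355531  220.55908718]]
[[278.71595003 287.42850072]]
[[278.44392138  68.15437038]]
```

View pics/w2.png

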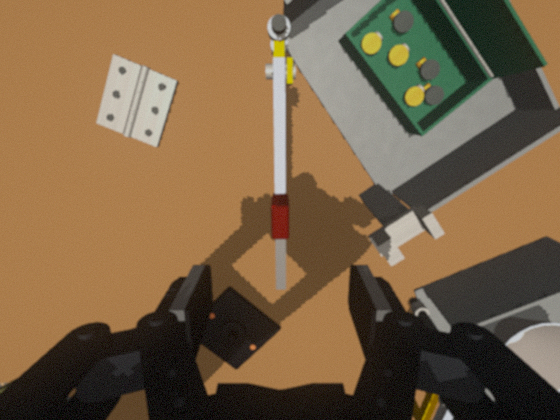

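The tab's top face is centred at about (280,221) against a predicted (278.4,220.6), and the bar end is at (281,289) against 287. They agree to about 1 mm. I'll descend and grip.

```bash
python3 -m jog '[{"x":0,"y":-1.5,"z":20,"turn":0,"fingers":50},{"x":0,"y":0,"z":20,"turn":0,"fingers":50},{"x":0,"y":0,"z":20,"turn":0,"fingers":50},{"x":0,"y":0,"z":20,"turn":0,"fingers":50},{"x":0,"y":0,"z":14,"turn":0,"fingers":50},{"x":0,"y":0,"z":10,"turn":0,"fingers":50},{"x":0,"y":0,"z":0,"turn":0,"fingers":50},{"x":0,"y":0,"z":0,"turn":0,"fingers":50}]'
python3 - <<'E'
from h import *
rel([503,162.6,300],.083-.611)
c=snap('side','s3.png'); i=cv2.imread('pics/s3.png')[130:380,200:460]; cv2.imwrite('pics/s3c.png',cv2.resize(i,None,fx=2.4,fy=2.4))
E
```

```text
time_s: 3.58
position: [503.6, 162.3, 300.6]
tool_rot: [0.0, 0.966, -0.26, -0.0]
wrist_force: [0.1, 0.2, -0.0]
gripper_width: 49.9
t 3.5833 pos [503.6 162.3 300.6] yaw -0.527 toolshift [-0.6  0.   0.6] turn 0.001 w 49.8715413396922
```

View pics/s3c.png

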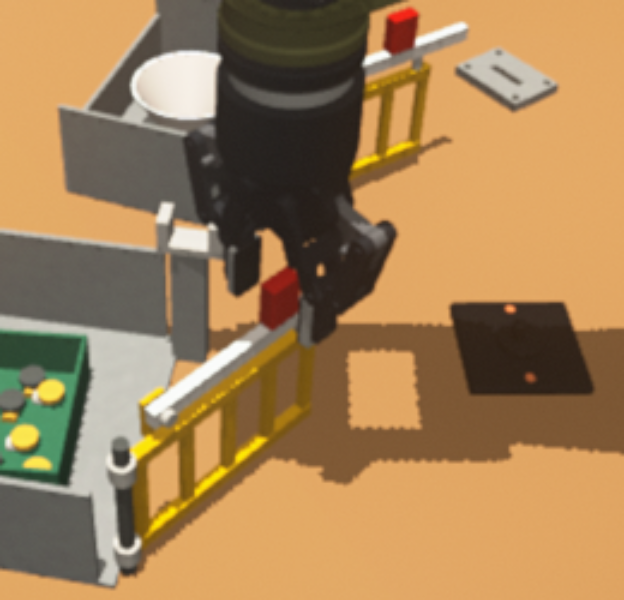

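The fingers straddle the tab. Now I close them.

```bash
python3 -m jog '[{"x":0,"y":0,"z":0,"turn":0,"fingers":0},{"x":0,"y":0,"z":0,"turn":0,"fingers":0},{"x":0,"y":0,"z":0,"turn":0,"fingers":0},{"x":0,"y":0,"z":0,"turn":0,"fingers":0},{"x":0,"y":0,"z":0,"turn":0,"fingers":0},{"x":0,"y":0,"z":0,"turn":0,"fingers":0}]'
```

```text
time_s: 4.13
position: [503.8, 162.5, 301.9]
tool_rot: [-0.0, 0.966, -0.26, 0.0]
wrist_force: [-2.4, 0.9, 5.9]
gripper_width: 11.2
```

It grips at 11.2 mm, which matches the 12 mm tab. Now I lift along the bar's arc.

```bash
python3 -m jog '[{"x":0,"y":-1.3,"z":-4.2,"turn":0,"fingers":0},{"x":0,"y":-1.5,"z":-4.2,"turn":0,"fingers":0},{"x":0,"y":-1.7,"z":-4.2,"turn":0,"fingers":0},{"x":0,"y":-1.9,"z":-4.2,"turn":0,"fingers":0},{"x":0,"y":-2.1,"z":-4.2,"turn":0,"fingers":0},{"x":0,"y":-2.3,"z":-4.2,"turn":0,"fingers":0},{"x":0,"y":0,"z":0,"turn":0,"fingers":0},{"x":0,"y":0,"z":0,"turn":0,"fingers":0}]'
python3 - <<'E'
from h import *
rel([503,162.6,300],.083-.611)
c=snap('side','s4.png'); i=cv2.imread('pics/s4.png')[130:380,200:460]; cv2.imwrite('pics/s4c.png',cv2.resize(i,None,fx=2.4,fy=2.4))
E
```

```text
time_s: 4.8
position: [509.0, 171.9, 326.3]
tool_rot: [-0.0, 0.966, -0.26, -0.0]
wrist_force: [-2.1, 1.9, -5.1]
gripper_width: 11.1
t 4.8 pos [509.  171.9 326.3] yaw -0.525 toolshift [-0.5 11.1 26.3] turn 0.003 w 11.098949918444088
```

View pics/s4c.png

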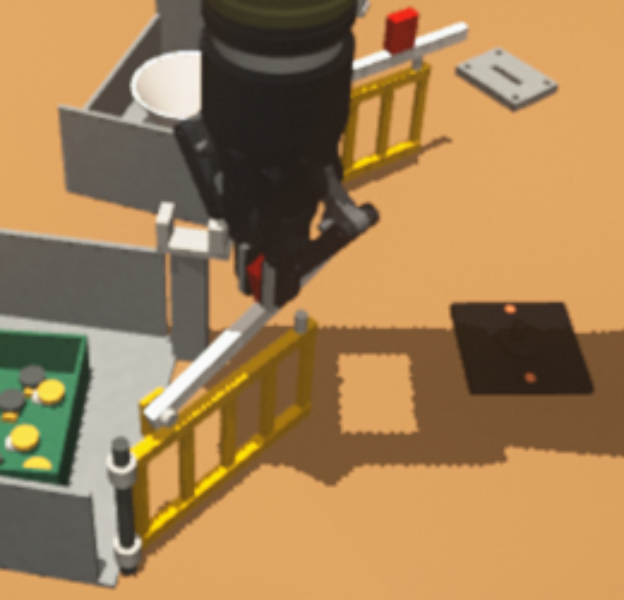

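The picture shows the bar lifted about 0.28 rad, clear of the catch, with the gate still open. The grasp sits 114 mm from the hinge, as modelled. I'll swing half-way and check the force.

```bash
python3 -m jog '[{"x":5.7,"y":-0.15,"z":0,"turn":-0.05,"fingers":0},{"x":5.7,"y":-0.15,"z":0,"turn":-0.05,"fingers":0},{"x":5.7,"y":-0.15,"z":0,"turn":-0.05,"fingers":0},{"x":5.7,"y":-0.15,"z":0,"turn":-0.05,"fingers":0},{"x":5.7,"y":-0.15,"z":0,"turn":-0.05,"fingers":0},{"x":5.7,"y":-0.15,"z":0,"turn":-0.05,"fingers":0},{"x":0,"y":0,"z":0,"turn":0,"fingers":0}]'
python3 - <<'E'
from h import *
p=bay([566,270.6,.083],gate(0,.28,95,25.6))[0]; p[2]+=155; rel(p,.083)
c=snap('side','s5.png'); i=cv2.imread('pics/s5.png')[130:380,200:460]; cv2.imwrite('pics/s5c.png',cv2.resize(i,None,fx=2.4,fy=2.4))
E
```

```text
time_s: 5.43
position: [541.1, 159.3, 326.0]
tool_rot: [-0.001, 0.994, -0.112, -0.0]
wrist_force: [-3.0, 3.9, -5.0]
gripper_width: 10.6
t 5.4333 pos [541.1 159.3 326. ] yaw -0.225 toolshift [34.1 -5.2  0.2] turn -0.308 w 10.616046077956138
```

View pics/s5c.png

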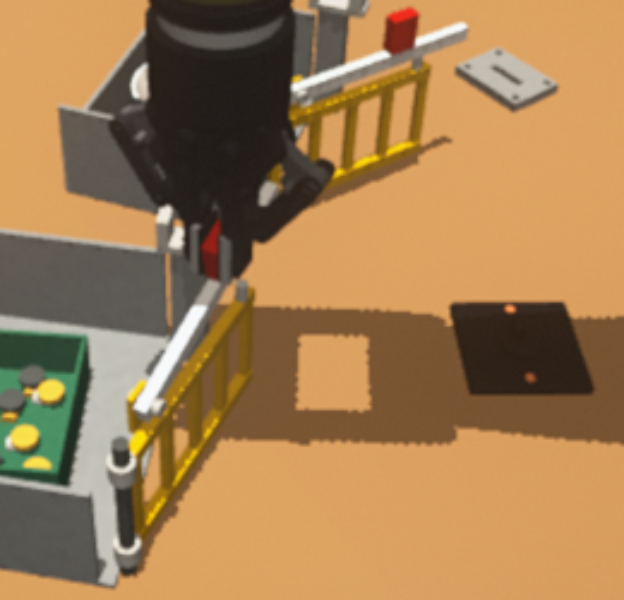

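The swing is going as planned, with low force. I'll do the remaining 0.3 rad.

```bash
python3 -m jog '[{"x":5.7,"y":-0.15,"z":0,"turn":-0.05,"fingers":0},{"x":5.7,"y":-0.15,"z":0,"turn":-0.05,"fingers":0},{"x":5.7,"y":-0.15,"z":0,"turn":-0.05,"fingers":0},{"x":5.7,"y":-0.15,"z":0,"turn":-0.05,"fingers":0},{"x":5.7,"y":-0.15,"z":0,"turn":-0.05,"fingers":0},{"x":5.7,"y":-0.15,"z":0,"turn":-0.05,"fingers":0},{"x":0,"y":0,"z":0,"turn":0,"fingers":0},{"x":0,"y":0,"z":0,"turn":0,"fingers":0}]'
python3 - <<'E'
from h import *
p=bay([566,270.6,.083],gate(0,.28,95,25.6))[0]; p[2]+=155; rel(p,.083)
c=snap('side','s6.png'); i=cv2.imread('pics/s6.png')[130:380,200:460]; cv2.imwrite('pics/s6c.png',cv2.resize(i,None,fx=2.4,fy=2.4))
c=snap('wrist','w6.png')
E
```

```text
time_s: 6.15
position: [574.4, 157.0, 325.9]
tool_rot: [-0.0, 0.999, 0.036, -0.0]
wrist_force: [-2.7, 4.4, -4.9]
gripper_width: 10.9
t 6.15 pos [574.4 157.  325.9] yaw 0.072 toolshift [1.1 0.3 0.1] turn -0.011 w 10.909731917066917
```

View pics/s6c.png

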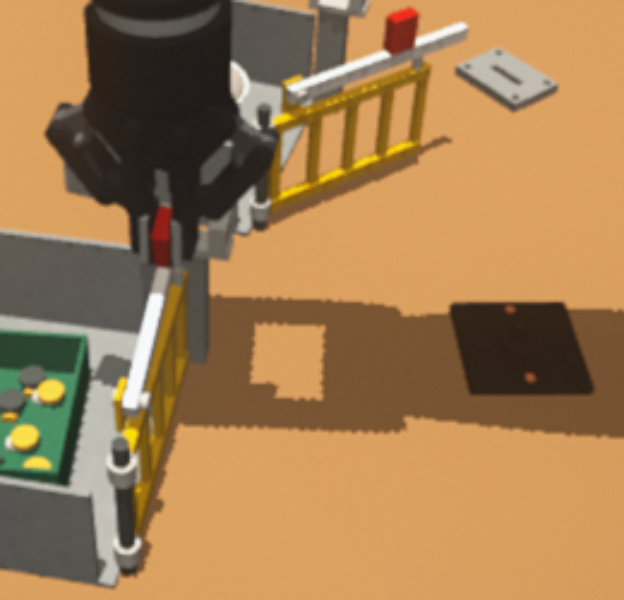

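View pics/w6.png

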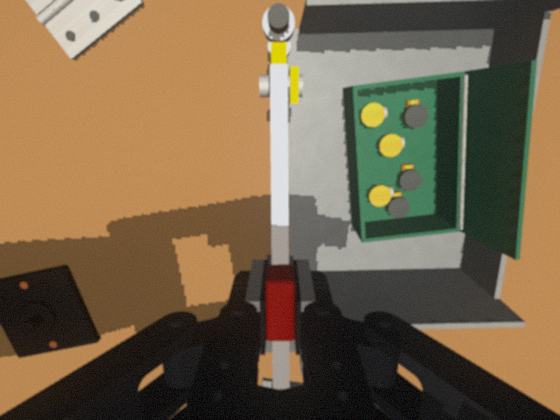

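The gate is shut to about 0.01 rad and the bar lies over the slot. I'll lower it back along the arc.

```bash
python3 -m jog '[{"x":0,"y":2.3,"z":4.2,"turn":0,"fingers":0},{"x":0,"y":2.1,"z":4.2,"turn":0,"fingers":0},{"x":0,"y":1.9,"z":4.2,"turn":0,"fingers":0},{"x":0,"y":1.7,"z":4.2,"turn":0,"fingers":0},{"x":0,"y":1.5,"z":4.2,"turn":0,"fingers":0},{"x":0,"y":1.3,"z":3.2,"turn":0,"fingers":0},{"x":0,"y":0,"z":0,"turn":0,"fingers":0},{"x":0,"y":0,"z":0,"turn":0,"fingers":0}]'
python3 - <<'E'
from h import *
p=bay([566,270.6,.083],gate(0,0,95,25.6))[0]; p[2]+=155; rel(p,.083)
E
```

```text
time_s: 6.92
position: [575.7, 146.0, 304.0]
tool_rot: [-0.0, 0.999, 0.037, 0.001]
wrist_force: [-5.0, 2.5, 4.1]
gripper_width: 11.0
t 6.9167 pos [575.7 146.  304. ] yaw 0.073 toolshift [0.7 0.  3.4] turn -0.01 w 10.98100601545507
```

The bar is essentially down and the force is small. I open the fingers.

```bash
python3 -m jog '[{"x":0,"y":0,"z":0,"turn":0,"fingers":36},{"x":0,"y":0,"z":0,"turn":0,"fingers":36},{"x":0,"y":0,"z":0,"turn":0,"fingers":36},{"x":0,"y":0,"z":0,"turn":0,"fingers":36},{"x":0,"y":0,"z":0,"turn":0,"fingers":36},{"x":0,"y":0,"z":0,"turn":0,"fingers":36}]'
python3 - <<'E'
from h import *
c=snap('wrist','w7.png');c=snap('side','s7.png'); i=cv2.imread('pics/s7.png')[130:380,200:460]; cv2.imwrite('pics/s7c.png',cv2.resize(i,None,fx=2.4,fy=2.4))
E
```

```text
time_s: 7.42
position: [575.6, 145.7, 301.7]
tool_rot: [0.0, 0.999, 0.037, 0.0]
wrist_force: [-1.0, -0.0, -0.6]
gripper_width: 36.1
```

View pics/s7c.png

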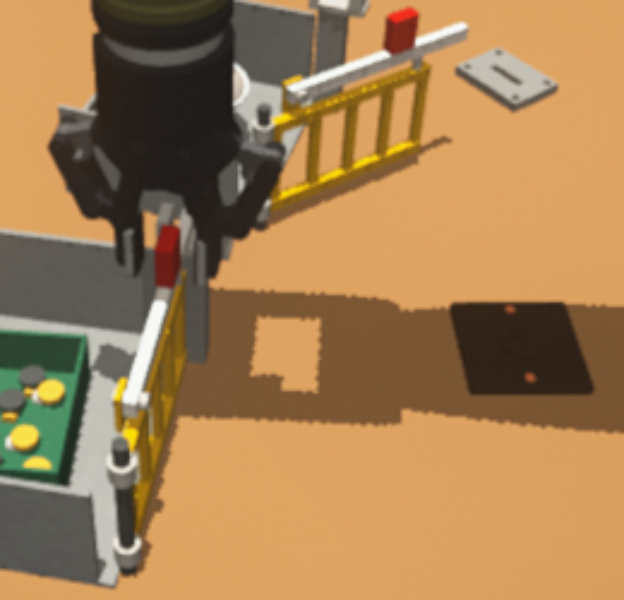

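View pics/w7.png

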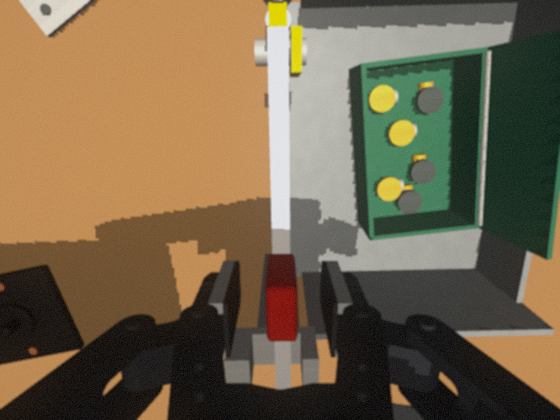

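The wrist picture shows the tab free between the pads and the bar lying between the two prongs. I retreat straight up.

```bash
python3 -m jog '[{"x":0,"y":0,"z":-8,"turn":0,"fingers":36},{"x":0,"y":0,"z":-15,"turn":0,"fingers":36},{"x":0,"y":0,"z":-20,"turn":0,"fingers":36},{"x":0,"y":0,"z":-25,"turn":0,"fingers":36},{"x":0,"y":0,"z":-25,"turn":0,"fingers":36},{"x":0,"y":0,"z":-15,"turn":0,"fingers":36},{"x":-35,"y":0,"z":0,"turn":0,"fingers":36},{"x":-35,"y":0,"z":0,"turn":0,"fingers":36},{"x":-35,"y":0,"z":0,"turn":0,"fingers":36},{"x":-35,"y":0,"z":0,"turn":0,"fingers":36},{"x":0,"y":0,"z":0,"turn":0,"fingers":36},{"x":0,"y":0,"z":0,"turn":0,"fingers":36}]'
python3 - <<'E'
from h import *
c=snap('top','t8.png'); i=cv2.imread('pics/t8.png')[120:300,130:420]; cv2.imwrite('pics/t8c.png',cv2.resize(i,None,fx=2.7,fy=2.7))
h=[566,270.6,.083]
print(proj(c,bay(h,[gate(0,0,162,6),gate(0,0,95,38)])))
c=snap('side','s8.png'); i=cv2.imread('pics/s8.png')[110:370,200:460]; cv2.imwrite('pics/s8c.png',cv2.resize(i,None,fx=2.3,fy=2.3))
for b in(0,.1): print(proj(c,bay(h,[gate(0,b,162,0),gate(0,b,95,38)])))
a=cv2.imread('pics/s8.png').astype(int);b=cv2.imread('pics/s0.png') if 0 else cv2.imread('pics/side0.png').astype(int)
print('cone tab diff', abs(a-b)[130:160,350:400].max())
E
```

```text
time_s: 8.52
position: [434.5, 135.5, 410.4]
tool_rot: [-0.0, 0.999, 0.037, 0.001]
wrist_force: [0.5, -0.1, 0.2]
gripper_width: 36.1
[[245.49608073 209.87222046]
 [209.32341484 211.03655354]]
[[279.28388408 217.75312362]
 [269.70419508 227.54108126]]
[[279.11662298 210.26167653]
 [268.93593322 224.63397764]]
cone tab diff 211
```

View pics/t8c.png

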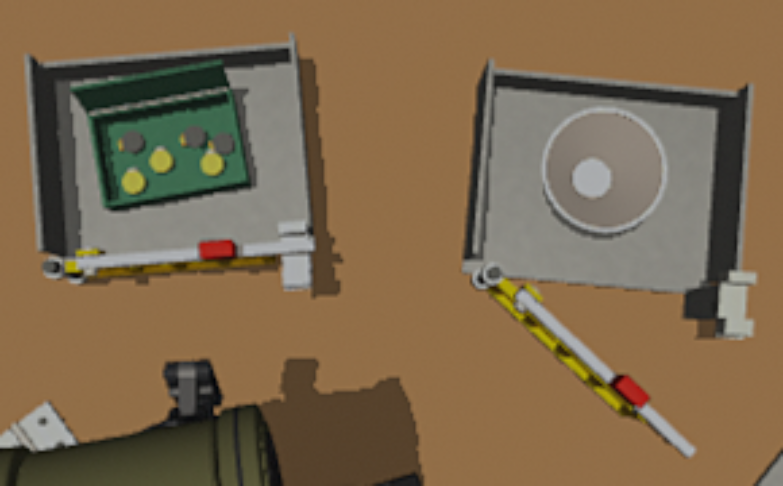

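View pics/s8c.png

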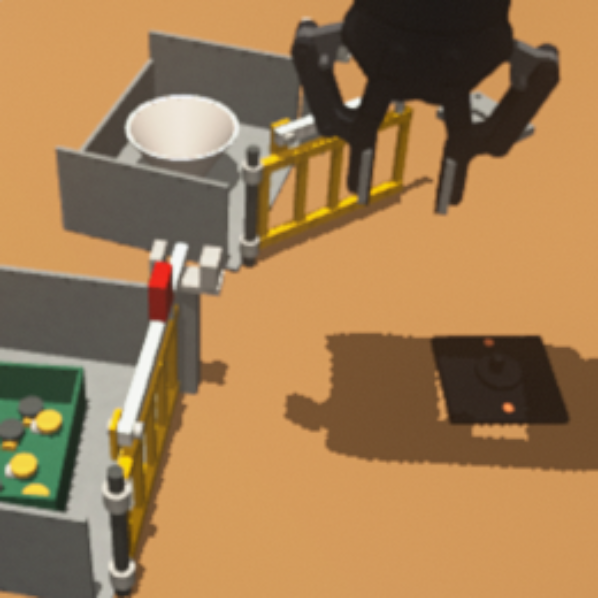

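The bar is in the slot and the cone's tab is at (364,264.5), the same place as at the start. One close-up to check that the bar is fully down.

Run:
```python
from h import *
import pickle
c=pickle.load(open('pics/s8.png.pkl','rb')); h=[566,270.6,.083]
x,y,w,H,k=240,205,70,100,6
im=cv2.resize(np.ascontiguousarray(c['image'][y:y+H,x:x+w,::-1]),None,fx=k,fy=k,interpolation=cv2.INTER_CUBIC); raw=im.copy()
for b,col in((0,(255,0,0)),(.06,(0,255,0))):
    for q_ in ([gate(0.01,b,al,z,d) for al,z,d in((0,6,-4),(0,6,4),(162,6,4),(162,6,-4))],[gate(.01,b,al,38,d) for al,d in((83,-6),(83,6),(107,6),(107,-6))]):
        p=((proj(c,bay(h,q_))+.5-[x,y])*k).astype(int); cv2.polylines(im,[p.reshape(-1,1,2)],True,col,1)
cv2.imwrite('pics/z8.png',np.hstack([im,raw])[:,:800])
```

```text
(no output)
```

View pics/z8.png

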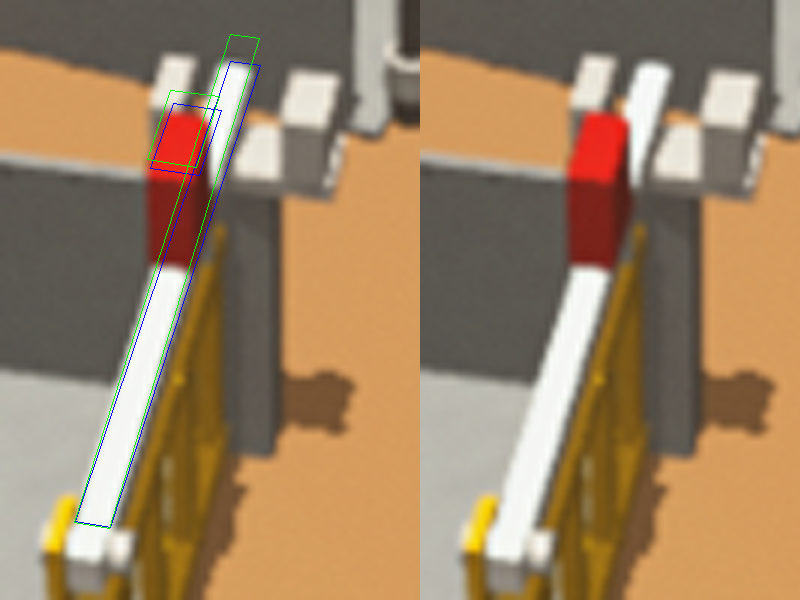

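The bar matches the 0 rad outline and lies between the prongs. Handing in.

```bash
python3 -c "
from h import *
print(get_obs()['wrist_force'],get_obs()['time_s']); print(order.finish_job())"
```

```text
[-0.04847215 -0.15754862  0.18158066] 8.6167
the job is handed in; nothing more can be done
None
```

The gate of the green tin's bay is shut with its latch bar down in the catch, and I handed the job in at 8.6 s. The interface gives no verdict, so this rests on my own checks.

**What I did:** I gripped the red tab and lifted the bar about 0.28 rad with the gate still open about 0.61 rad. I then swung the gate home, lowered the bar into the slot, let go and backed away.

**Last checks:**
- **Bar:** in the side close-up it lies between the prongs and matches the 0 rad outline better than the 0.06 rad one.
- **Gate:** it is shut to within about 0.02 rad, the accuracy of my measurement.
- **Other bay:** the cone's tab is at the same pixel position, about (364,265), as at the start. An automatic before/after picture comparison of that tab gave a large difference, because the gripper was in front of it in the side view. I relied on the top view instead.
- **Robot:** the wrist force is about 0 N and the gripper is clear of everything. The wrist readings I saw during the job stayed under about 8 N.

My first moves were refused because their rows left out some fields; nothing moved, and I sent them again complete.

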